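# Start a hold-down bolt in its threaded boss by the back-turn trick

## Task

The big square-headed bolt is standing loose in the mouth of the blue threaded boss on the paddle jig. Turn it backward (counter-clockwise seen from above) until you feel it drop into the start of the thread, then turn it forward (clockwise) one full turn, and finish with the gripper still holding the bolt head, still, so that it stays started there. Leave the glue bottle, the mallet and the gouge where they are.

Things in the scene. Friction and masses are not known exactly. Their poses are not given: they have to be found in the camera images.
- screw: steel bolt, upright, coarse right-hand thread. Origin: centre of its square head, about 175 mm above the table at the start. Head 34 x 34 mm (sides square to its own x and y axes), 36 mm tall; a yellow mark on top and side shows its +x side. z is up. It only turns about and slides along its upright axis; it lifts at most 3 to 7 mm. 0.3 to 0.55 kg; stays at the angle where it is left.
- shank (a point): point on the bolt's axis at the underside of the 33 mm collar below its head, 22 mm under the head's centre. Clear height from here to the boss: about 30 mm at the start, 16 mm at the end. Light turning friction, about 0.05 Nm. The bolt sinks by its own weight when let go or straddled loosely; a firm grip carries it, so then follow it down or let go to see.
- screw_turn (a joint): how far the bolt has been turned, rad: 0 at the start, positive = forward (clockwise from above), negative = backward; counts on past full turns. The drop comes after 0.5 to 3.2 rad backward, different each time and not to be seen beforehand.
- screw_depth (a joint): how far the bolt has sunk, m (at 0 the head's centre is 54 mm above the boss's top): at the start it lies on the first turn of thread at 0.001 to 0.004; backward it climbs to 0 and then drops to about 0.008 (less if carried on past the end in a firm grip). Forward from there it sinks 0.008 a turn: about 0.016 after one turn.
- boss_top (a point): centre of the top face of the blue boss, a 52 mm cylinder, 123 mm above the table, on the bolt's axis. It stands on a blue nut plate (190 mm along the jig's y, 50 mm along x, top 87 mm above the table) over a cedar paddle blank on a 180 x 240 mm plywood base, all fixed to the table. Its axes are the jig's, z up
- glue_mid (a point): bystander: white glue bottle with red cap, 60 mm thick, 150 mm tall, upright; this point is half-way up
- mallet_grip (a point): bystander: wooden mallet about 260 mm long lying on the bench; this point is on its handle
- gouge_grip (a point): bystander: carving gouge about 200 mm long lying on the bench; this point is on its wooden handle

How it is judged:
By the outcome, as a careful person would: the job done as asked, in the order asked, and still so for the second after the job is handed in, while the arm keeps its last pose, push and grip.
It also fails if it takes over 72 s, if anything falls off the work surface, if the arm or the gripper's body presses on something with over 40 N, if the wrist force passes 120 N, or if a joint passes its speed limit or range.

## Robot

A 7-joint arm with a two-finger parallel gripper is mounted at the origin on the work surface. World frame = base frame: x ahead of the robot, y to its left, z up, the work surface at z = 0. Lengths are in m, angles in rad, forces in N, time in s.
With the tool pointing down it reaches from about 0.425 to 0.925 m from the base axis. Payload 6.8 kg.
Tool frame: the origin (TCP) lies between the finger pads; the fingertips stand 14 mm ahead of it and the grasp point (between the pads) lies 5 mm behind it; z points along the fingers, y is the direction in which the jaws open and shut (so a half turn about z gives the same grasp; the last joint's range is limited). The gripper opens to 85 mm and grips with 20 to 120 N. Pads are 22 mm wide; open, the fingers measure 114 mm over their backs; the gripper's body (76 mm by 85 mm) begins 54 mm behind the grasp point. The pads swing forward as they close: fully open they stand 13 mm farther back than shut.
Start: joints at [1.166, 0.477, 0.022, 1.555, -0.011, 1.109, -0.083], TCP at [0.197, -0.646, 0.245] pointing down, gripper open.
Joint ranges: [-2.96, 2.96], [-0.34, 2.1], [-1.41, 1.46], [0.24, 2.44], [-1.37, 4.51], [0.17, 1.92], [-2.96, 2.96]. Speed limits (rad/s): [2.39, 2.39, 3.14, 3.14, 3.14, 3.14, 3.14].

## Interface

Orientations are given as a unit quaternion [w, x, y, z].
In Python, from station import bot gives the robot as it stands.
- The arm moves only by the shell command python3 -m crank 'ROWS' [FORCE]. ROWS is JSON, a list of rows, each a list of 3 entries, a list of its own where there are three numbers: the shift along the tool's x, y, z in m, then the turn, a rotation vector about the tool's x, y, z in degrees, then the finger opening in m, from 0 to 0.0854. A call has 1 to 10 rows; each row shifts and turns the commanded pose from where the row before left it, along the tool's axes as they then stand; what a row does not reach is not made up. A row lasts 1/8 s, in which the tool goes at most 62.5 mm and 10.7 degrees, less where a joint would pass 70% of its speed; a pose out of reach is approached as far as the arm can. A call is refused whole if a number of a shift passes 0.0625 or a number of a turn 10.7, either way. A call with a gripper value outside its range is refused whole. The fingers move at their own pace and stop on an object; FORCE is the grip in N (left out, the last holds). Time passes only in rows, so rows that do not move let the fingers close. It gives the time, the measured TCP pose, the force and the opening at its end, in the units of the state.
- bot.get_obs(): the state, without advancing time (a new reading comes with each control period).
- bot.read_camera(name): name is "scene" or "side" or "wrist"; returns (picture, depth): 400x640x3 uint8, red, green, blue; 400x640 float32, m along the optical axis (not along the pixel's ray), 0 where there is no reading.
- bot.calibration(name): a dict with "fx", "fy", "cx", "cy" (pixels), "extrinsics" (4x4, takes a point from camera to world coordinates). Camera axes: x right, y down, z forward; pixel columns grow to the right and rows downward; lengths in m; the calibration is good to about 2 mm. The wrist camera is an equidistant fisheye: a pixel r from the principal point sees the ray r / f radians off the axis. A picture is of the moment at which its call begins: read the wrist's pose just before it. calibration takes no time and is no camera call; for the wrist camera it gives the pose at the moment of the call.
- bot.hand_in(): hands the job in, once; it reports no verdict.
The state is a dict: "t": time; "q": joint angles; "joint_vel": joint speeds; "joint_torque": joint torques, N m; "eef_pos": TCP position; "tool_rot": TCP orientation; "contact_force": force on the tool from outside, world axes, zero at the start; "torque": the same for the moment, N m; "gripper_width": opening from 0.0 (shut) to 1.0 (fully open).
Only numpy, scipy, OpenCV 4.12 (cv2) and the standard library are available. Lean on these libraries where they do the work, as an engineer would, in place of code of your own. Each camera call takes 0.05 s, during which the arm holds its last target.

## Working session

There is one attempt and no reset: what is moved stays moved. The work goes in short steps, Python scripts to look and compute and a shell command to move; the robot and the scene stay as the last step left them, time stands still between calls to the robot, and variables do not carry over. Pictures are saved under pics/ and viewed, and the job is handed in when it is done.

```bash
mkdir -p pics; ls
cat > h.py <<'E'
import numpy as np, cv2
from station import bot
def snap(name,fn):
    c=bot.calibration(name); im,d=bot.read_camera(name)
    cv2.imwrite('pics/'+fn+'.png',im[:,:,::-1]); np.savez('pics/'+fn+'.npz',im=im,d=d,E=np.array(c['extrinsics']),k=np.array([c['fx'],c['fy'],c['cx'],c['cy']]))
    return im,d,c
def ld(fn):
    z=np.load('pics/'+fn+'.npz'); return z['im'],z['d'],z['E'],z['k']
def pts(d,E,k):
    v,u=np.mgrid[:d.shape[0],:d.shape[1]]
    P=np.stack([(u-k[2])/k[0]*d,(v-k[3])/k[1]*d,d],-1)
    return P@E[:3,:3].T+E[:3,3]
E
python3 - <<'E'
from h import *
o=bot.get_obs(); print({k:np.round(v,3) for k,v in o.items()})
for n in ['scene','side','wrist']:
    im,d,c=snap(n,n+'0'); print(n,c['fx'],c['fy'],c['cx'],c['cy'],np.round(c['extrinsics'],3).tolist())
E
```

```text
pics
{'t': np.float64(0.0), 'q': array([ 1.166,  0.478,  0.022,  1.556, -0.011,  1.109, -0.083]), 'joint_vel': array([-0.   , -0.001, -0.002, -0.   , -0.001,  0.003, -0.001]), 'joint_torque': array([ 0.0000e+00, -5.9645e+01,  1.6080e+00, -2.8120e+01,  1.2000e-02,
        9.0000e-03, -0.0000e+00]), 'eef_pos': array([ 0.197, -0.645,  0.244]), 'tool_rot': array([-0.001,  0.989,  0.148, -0.   ]), 'contact_force': array([0.309, 0.497, 0.751]), 'torque': array([-0.054, -0.032, -0.032]), 'gripper_width': np.float64(1.001)}
scene 471.6550707661451 471.6550707661451 313.94465039258256 206.83407058578317 [[-0.4, 0.521, -0.754, 1.531], [0.916, 0.208, -0.342, 0.51], [-0.021, -0.828, -0.561, 0.854], [0.0, 0.0, 0.0, 1.0]]
side 429.0781217034478 429.0781217034478 323.0417876439827 203.96318950066566 [[-0.92, -0.215, 0.329, 0.223], [-0.393, 0.521, -0.758, 0.936], [-0.008, -0.826, -0.564, 0.774], [0.0, 0.0, 0.0, 1.0]]
wrist 309.70691628693146 309.70691628693146 314.0828816348037 202.35423089839443 [[0.293, -0.921, -0.256, 0.261], [-0.956, -0.282, -0.077, -0.626], [-0.002, 0.267, -0.964, 0.373], [0.0, 0.0, 0.0, 1.0]]
```

View pics/scene0.png

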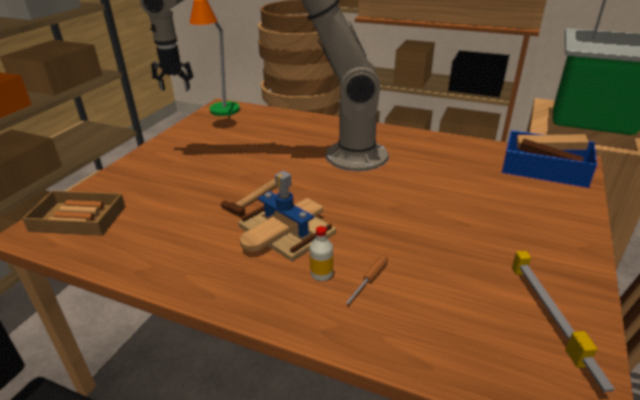

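View pics/side0.png

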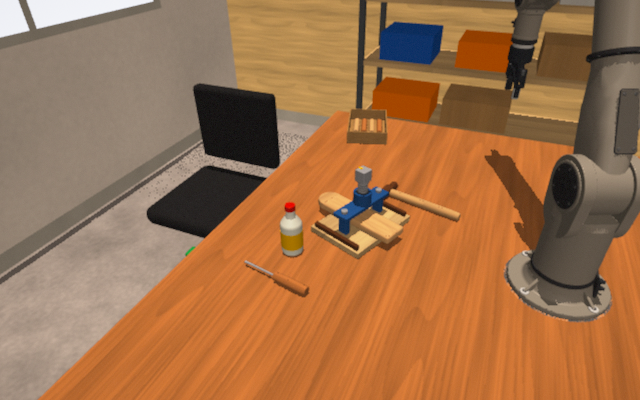

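View pics/wrist0.png

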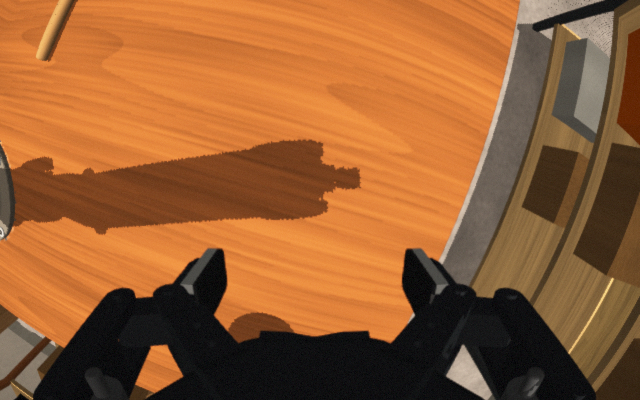

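The scene view shows the bolt head at about (284,180) and the boss at (284,200). In the side view the head is at (363,176). The glue bottle stands at (320,255) in the scene view and (291,230) in the side view, with the mallet and gouge nearby. Next I'll measure the bolt.

Run:
```python
from h import *
for n,(u0,v0,u1,v1) in {'scene':(210,150,400,310),'side':(230,150,470,310)}.items():
    im,d,E,k=ld(n+'0'); 
    c=cv2.resize(im[v0:v1,u0:u1],None,fx=4 if n=='scene' else 3.3,fy=4 if n=='scene' else 3.3,interpolation=cv2.INTER_CUBIC); cv2.imwrite(f'pics/{n}0z.png',c[:,:,::-1][:600,:800])
    P=pts(d,E,k); x,y,z=P[...,0],P[...,1],P[...,2]
    b=(im.astype(int)); blue=(b[...,2]>b[...,0]+30)&(b[...,2]>60)&(z>0.05)&(z<0.13)&(x<1)&(x>0.2)&(d>0)
    print(n,'blue',blue.sum(),np.round(np.median(P[blue],0),4))
    B=P[blue]; top=B[(B[:,2]>0.08)&(B[:,2]<0.094)]
    c0=B.mean(0)
    near=(np.hypot(x-c0[0],y-c0[1])<0.1)&(z>0.145)&(d>0)
    H=P[near]; print('head',len(H),np.round(H.min(0),4),np.round(H.max(0),4),np.round(np.median(H,0),4))
    t=H[H[:,2]>np.percentile(H[:,2],99)-0.006]; print('top',len(t),np.round(t.mean(0),4),np.round(t.min(0),3),np.round(t.max(0),3))
    v,u=np.nonzero(near); print(u.min(),u.max(),v.min(),v.max())
    if len(top)>5:
        r=cv2.minAreaRect((top[:,:2]*1000).astype(np.float32)); print('plate rect mm',r)
    gl=(b[...,0]>150)&(b[...,1]<60)&(b[...,2]<60)&(np.hypot(x-c0[0],y-c0[1])<0.3); print('cap',np.round(np.median(P[gl],0),3),gl.sum())
```

```text
scene blue 489 [ 0.5462 -0.0204  0.0888]
head 271 [ 0.5073 -0.0621  0.1452] [ 0.5519 -0.019   0.1986] [ 0.5379 -0.0334  0.1814]
top 85 [ 0.531  -0.0389  0.1948] [ 0.507 -0.06   0.191] [ 0.551 -0.019  0.199]
274 290 170 192
plate rect mm ((531.7835083007812, -37.815093994140625), (187.07627868652344, 48.54649353027344), 69.26343536376953)
cap [0.67  0.137 0.151] 38
side blue 1313 [ 0.5485 -0.0824  0.0908]Traceback (most recent call last):
  File "<stdin>", line 11, in <module>
    return umr_minimum(a, axis, None, out, keepdims, initial, where)
ValueError: zero-size array to reduction operation minimum which has no identity
```

View pics/scene0z.png

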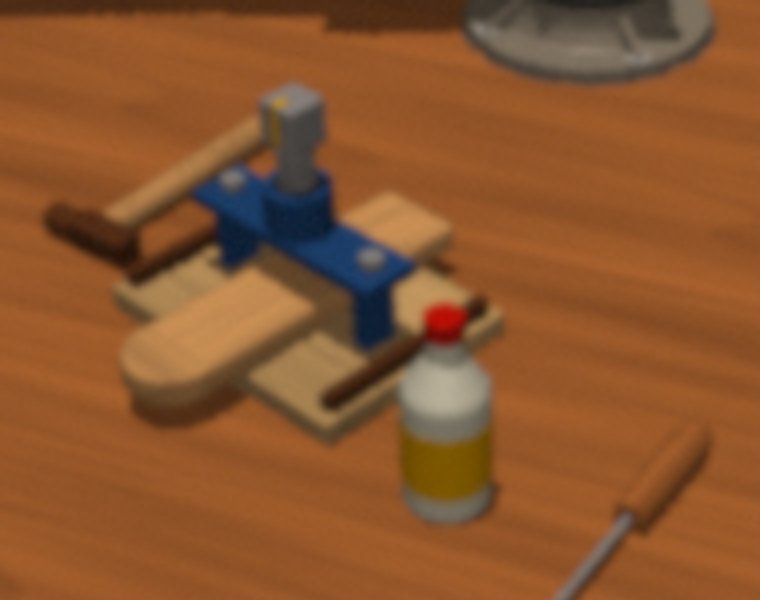

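View pics/side0z.png

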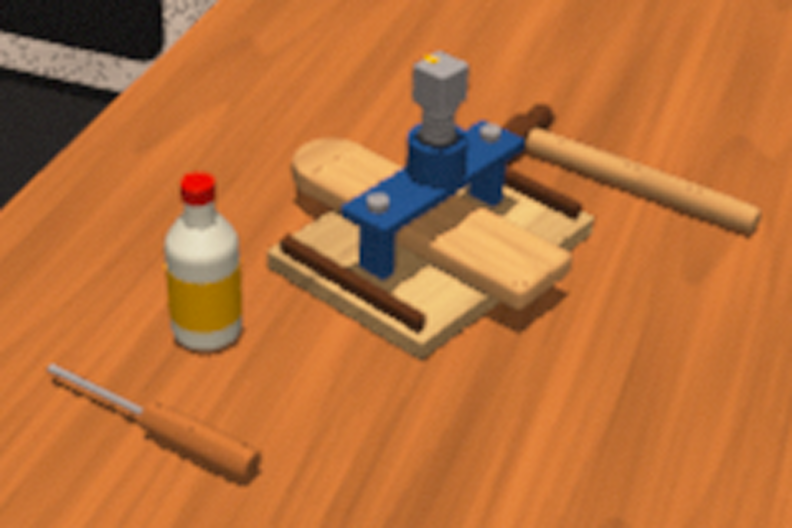

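Run:
```python
from h import *
o=[]
for n,(u0,v0,u1,v1) in {'scene':(264,162,304,202),'side':(343,158,383,198)}.items():
    im,d,E,k=ld(n+'0'); o.append(cv2.resize(im[v0:v1,u0:u1],None,fx=10,fy=10,interpolation=cv2.INTER_NEAREST))
cv2.imwrite('pics/z1.png',np.hstack(o)[:,:,::-1])
im,d,E,k=ld('side0');P=pts(d,E,k);print(np.round(P[165:200:3,363],3), d[165:200:3,363])
```

```text
[[ 0.533 -0.058  0.195]
 [ 0.526 -0.039  0.197]
 [ 0.523 -0.029  0.194]
 [ 0.521 -0.024  0.188]
 [ 0.52  -0.022  0.179]
 [ 0.518 -0.019  0.172]
 [ 0.519 -0.023  0.16 ]
 [ 0.521 -0.031  0.146]
 [ 0.521 -0.032  0.135]
 [ 0.52  -0.029  0.127]
 [ 0.516 -0.018  0.125]
 [ 0.515 -0.016  0.116]] [1.181706  1.1641464 1.156796  1.1562275 1.1591722 1.1603405 1.1697948
 1.1850146 1.1915842 1.193913  1.1854076 1.1882826]
```

View pics/z1.png

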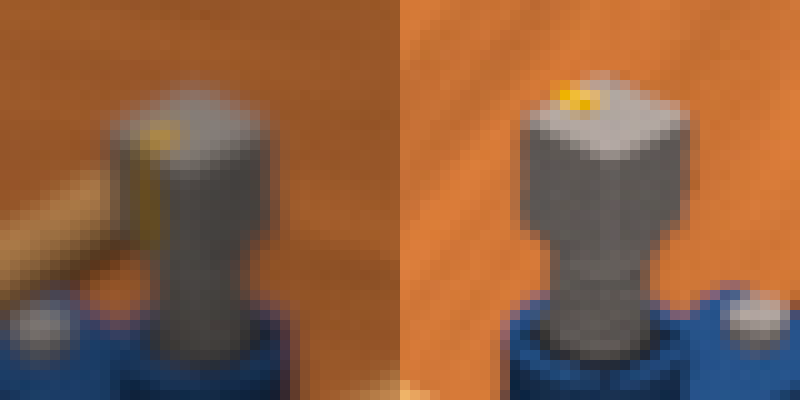

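Run:
```python
from h import *
def cast(px,E,k,z):
    px=np.asarray(px,float); r=np.c_[(px[:,0]-k[2])/k[0],(px[:,1]-k[3])/k[1],np.ones(len(px))]@E[:3,:3].T
    s=(z-E[2,3])/r[:,2]; return E[:3,3]+r*s[:,None]
C={'scene':np.array([[11,12.8],[19,8.5],[27,12.8],[18.5,17.2],[16,13.3]])+[263.5,161.5],'side':np.array([[12.1,11.5],[20.2,7.3],[28.8,11.8],[20.8,16],[17.8,9.8]])+[342.5,157.5]}
for n in C:
    im,d,E,k=ld(n+'0'); p=cast(C[n],E,k,.193)[:,:2]; print(n,np.round(p,4).tolist()); q=p[:4]; print(' c',q.mean(0),' mark dir',np.degrees(np.arctan2(*(p[4]-q.mean(0))[::-1])))
    print(cv2.minAreaRect((q*1000).astype(np.float32)))
    for i in range(4):
        e=q[(i+1)%4]-q[i]; print('  edge',np.linalg.norm(e)*1000, np.degrees(np.arctan2(e[1],e[0]))%90)
    # edge 0-ellipse boss from blue top: skip
```

```text
scene [[0.5351, -0.06], [0.5052, -0.0501], [0.5187, -0.0183], [0.5489, -0.0296], [0.5325, -0.0457]]
 c [ 0.52699329 -0.0394949 ]  mark dir -48.642786718772186
((527.0770263671875, -39.82809066772461), (35.880706787109375, 32.208824157714844), 67.0213623046875)
  edge 31.480980411141225 71.60583191581702
  edge 34.460762177919165 67.0213652260288
  edge 32.240131485288586 69.54566482810193
  edge 33.37477082956305 65.59875115882336
side [[0.5478, -0.032], [0.535, -0.0626], [0.5053, -0.0477], [0.5182, -0.018], [0.5365, -0.0468]]
 c [ 0.52657237 -0.04005204]  mark dir -33.97157415097261
((526.5708618164062, -40.26893615722656), (33.098140716552734, 34.27010726928711), 64.68109130859375)
  edge 33.13018780060187 67.20129363235027
  edge 33.1878717843087 63.32235003866927
  edge 32.32960397682231 66.61602449908614
  edge 32.813345347621116 64.681114271317
```

Both views put the head centre near (0.527, -0.040), with its sides at about -23° (mod 90). I'll translate there first at a safe height, then turn the jaws to match.

```bash
cat >> h.py <<'E'
from scipy.spatial.transform import Rotation as R
def rel(target):
    o=bot.get_obs(); r=R.from_quat(np.roll(o['tool_rot'],-1)); m=r.as_matrix()
    print('t',round(o['t'],2),'pos',np.round(o['eef_pos'],4),'psi',round(np.degrees(np.arctan2(m[1,0],m[0,0])),2),'z',np.round(m[:,2],4),'F',np.round(o['contact_force'],1),'T',np.round(o['torque'],2),'w',round(o['gripper_width'],3),'q7',round(o['q'][6],3))
    print('shift in tool mm',np.round(m.T@(np.array(target)-o['eef_pos'])*1000,1), 'tilt fix rotvec deg (tool)',np.round(np.degrees(np.cross(m.T@m[:,2],m.T@np.array([0,0,-1.]))),2))
E
python3 -c "
from h import *
rel([.527,-.040,.26])"
```

```text
t 0.15 pos [ 0.1973 -0.6451  0.2446] psi 17.0 z [-5.0e-04  1.3e-03 -1.0e+00] F [ 0.5  0.2 -0.3] T [ 0.01 -0.01 -0.08] w 1.001 q7 -0.083
shift in tool mm [ 492.3 -482.3  -14.8] tilt fix rotvec deg (tool) [-0.08  0.01 -0.  ]
```

```bash
python3 -m crank '[[[0.045,-0.044,-0.0015],[0,0,0],0.0854],[[0.045,-0.044,-0.0015],[0,0,0],0.0854],[[0.045,-0.044,-0.0015],[0,0,0],0.0854],[[0.045,-0.044,-0.0015],[0,0,0],0.0854],[[0.045,-0.044,-0.0015],[0,0,0],0.0854],[[0.045,-0.044,-0.0015],[0,0,0],0.0854],[[0.045,-0.044,-0.0015],[0,0,0],0.0854],[[0.045,-0.044,-0.0015],[0,0,0],0.0854],[[0.045,-0.044,-0.0015],[0,0,0],0.0854],[[0.045,-0.044,-0.0015],[0,0,0],0.0854]]'; python3 -c "
from h import *
rel([.527,-.040,.26])"
```

```text
t: 1.4
eef_pos: [0.4974, -0.0954, 0.2603]
tool_rot: [0.0, 0.989, 0.148, 0.0]
contact_force: [1.0, -1.0, 0.4]
gripper_width: 0.998
t 1.4 pos [ 0.4974 -0.0954  0.2603] psi 16.98 z [ 3.e-04 -3.e-04 -1.e+00] F [ 1.  -1.   0.4] T [-0.04 -0.02 -0.02] w 0.998 q7 -1.284
shift in tool mm [ 44.4 -44.4   0.3] tilt fix rotvec deg (tool) [ 0.02 -0.01 -0.  ]
```

```bash
python3 -m crank '[[[0.022,-0.022,0],[0,0,0],0.0854],[[0.022,-0.022,0],[0,0,0],0.0854],[[0,0,0],[0,0,10],0.0854],[[0,0,0],[0,0,10],0.0854],[[0,0,0],[0,0,10],0.0854],[[0,0,0],[0,0,10],0.0854],[[0,0,0],[0,0,0],0.0854]]'; python3 -c "
from h import *
rel([.527,-.040,.26]); snap('wrist','w1')
"
```

```text
t: 2.28
eef_pos: [0.5259, -0.0421, 0.26]
tool_rot: [0.0, 0.98, -0.199, -0.0]
contact_force: [0.3, 0.8, 0.3]
gripper_width: 0.998
t 2.27 pos [ 0.5259 -0.0421  0.26  ] psi -22.9 z [-4.e-04 -1.e-04 -1.e+00] F [0.3 0.8 0.3] T [-0.03  0.    0.  ] w 0.998 q7 -2.077
shift in tool mm [ 0.1 -2.4  0. ] tilt fix rotvec deg (tool) [0.02 0.02 0.  ]
```

View pics/w1.png

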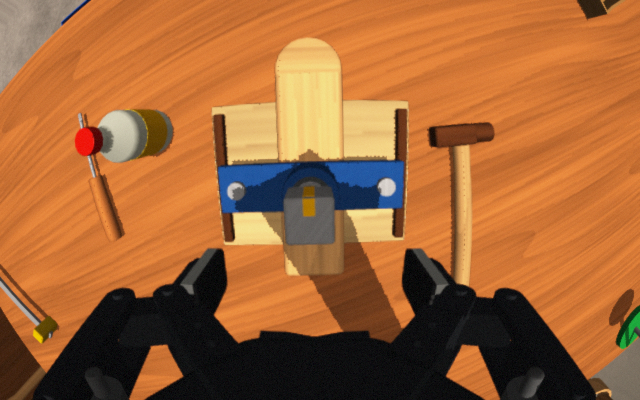

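The wrist view shows the head top at about (286–334, 194–244), with its yellow mark at (309,200). I'll enlarge it to get the centre and angle.

Run:
```python
from h import *
im,d,E,k=ld('w1'); cv2.imwrite('pics/w1z.png',cv2.resize(im[170:255,265:355],None,fx=7,fy=7,interpolation=cv2.INTER_NEAREST)[:,:,::-1])
print(k,np.round(E,3))
```

```text
[309.70691629 309.70691629 314.08288163 202.3542309 ] [[-0.389 -0.888 -0.246  0.588]
 [-0.921  0.375  0.103 -0.069]
 [ 0.001  0.267 -0.964  0.388]
 [ 0.     0.     0.     1.   ]]
```

View pics/w1z.png

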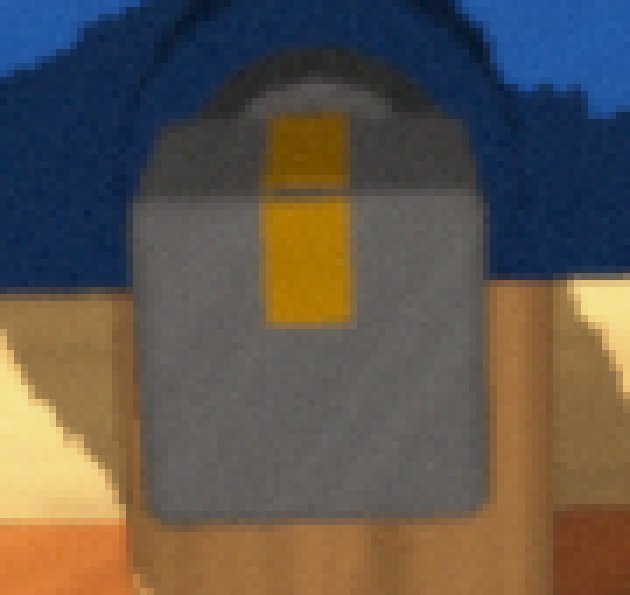

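```bash
cat >> h.py <<'E'
def castw(px,E,k,z):
    px=np.asarray(px,float); d=px-k[2:4]; r=np.linalg.norm(d,axis=1); th=r/k[0]
    ray=np.c_[d/np.maximum(r,1e-9)[:,None]*np.sin(th)[:,None],np.cos(th)]@E[:3,:3].T
    return E[:3,3]+ray*((z-E[2,3])/ray[:,2])[:,None]
E
python3 - <<'E'
from h import *
im,d,E,k=ld('w1')
C=np.array([[133,203],[485,190],[489,517],[148,524],[263,200],[350,197],[265,325],[354,322]])/7+[264.5,169.5]
p=castw(C,E,k,.193)[:,:2]; q=p[:4]; print(np.round(p,4).tolist(),q.mean(0))
for i in range(4):
    e=q[(i+1)%4]-q[i]; print('edge',np.linalg.norm(e)*1000, np.degrees(np.arctan2(e[1],e[0]))%90)
c=q.mean(0); v=p[4:].mean(0)-c; print('mark',np.degrees(np.arctan2(v[1],v[0])))
rel([c[0],c[1],.165])
print(d[219,310])
E
```

```text
[[0.5482, -0.0307], [0.5365, -0.0614], [0.5058, -0.0496], [0.518, -0.0185], [0.5437, -0.042], [0.5408, -0.0496], [0.5324, -0.0373], [0.5294, -0.0452]] [ 0.52713181 -0.04006351]
edge 32.83913846770538 69.27408958579947
edge 32.961299034375294 68.9021978233288
edge 33.36248769969889 68.44782172375723
edge 32.487786494109336 67.97980433996555
mark -20.208254501468687
t 2.33 pos [ 0.526  -0.0421  0.2601] psi -22.78 z [-3.e-04 -1.e-04 -1.e+00] F [ 0.4 -0.4 -0.5] T [-0.   -0.02 -0.  ] w 0.999 q7 -2.075
shift in tool mm [ 0.3 -2.4 95.1] tilt fix rotvec deg (tool) [ 0.01  0.01 -0.  ]
0.20603843
```

```bash
python3 -m crank '[[[0,-0.0024,0.02],[0,0,-1.4],0.0854],[[0,0,0.03],[0,0,0],0.0854],[[0,0,0.03],[0,0,0],0.06],[[0,0,0.015],[0,0,0],0.05],[[0,0,0],[0,0,0],0.04],[[0,0,0],[0,0,0],0.04]]' 20; python3 -c "
from h import *
rel([.5271,-.0401,.165]); snap('wrist','w2'); snap('side','s2')
import numpy as np
im=ld('s2')[0][150:220,330:400]
cv2.imwrite('pics/s2z.png',np.hstack([cv2.resize(im,(400,400),interpolation=cv2.INTER_NEAREST)[:,:,::-1],ld('w2')[0][0:400,120:520,::-1]]))
"
```

```text
t: 3.08
eef_pos: [0.5279, -0.04, 0.1663]
tool_rot: [-0.0, 0.982, -0.187, 0.001]
contact_force: [0.2, -0.4, -0.4]
gripper_width: 0.469
t 3.08 pos [ 0.5279 -0.04    0.1663] psi -21.56 z [ 0.0018  0.     -1.    ] F [ 0.2 -0.4 -0.4] T [-0.02 -0.02  0.02] w 0.469 q7 -2.1
shift in tool mm [-0.7  0.4  1.3] tilt fix rotvec deg (tool) [-0.04 -0.1   0.  ]
```

View pics/s2z.png

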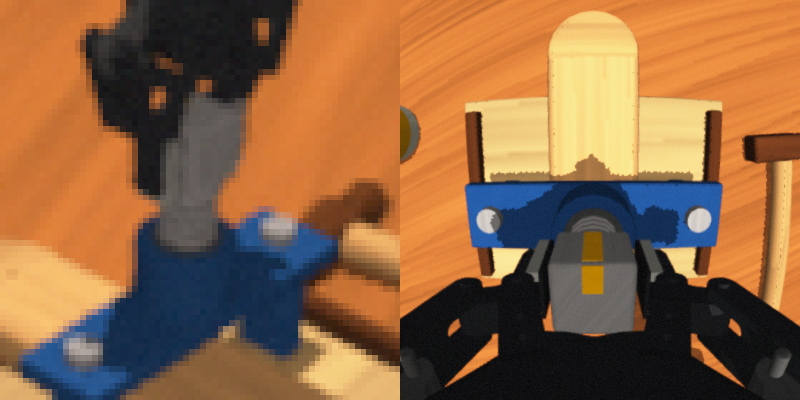

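```bash
cat >> h.py <<'E'
def look(fn,zr=(.165,.2)):
    im,d,c=snap('wrist',fn); E=np.array(c['extrinsics']); k=np.array([c['fx'],c['fy'],c['cx'],c['cy']])
    v,u=np.mgrid[:400,:640]; dx,dy=u-k[2],v-k[3]; r=np.hypot(dx,dy)+1e-9; th=r/k[0]
    P=np.stack([dx/r*np.tan(th),dy/r*np.tan(th),np.ones_like(r)],-1)*d[...,None]; P=P@E[:3,:3].T+E[:3,3]
    m=(np.hypot(P[...,0]-.5271,P[...,1]+.0401)<.011)&(P[...,2]>zr[0])&(P[...,2]<zr[1])&(d>0)
    print('TOP z mm',round(np.median(P[m][:,2])*1000,2),'n',m.sum())
    b=im.astype(int); ye=(b[...,0]>b[...,2]*2+20)&(b[...,1]>b[...,2]*1.7)&(P[...,2]>.155)&(np.hypot(P[...,0]-.5271,P[...,1]+.0401)<.022)&(np.abs(P[...,2]-np.median(P[m][:,2]))<.004)
    if ye.sum()>5:
        c=castw(np.c_[u[ye],v[ye]],E,k,np.median(P[m][:,2])).mean(0); print('mark ang',round(np.degrees(np.arctan2(c[1]+.0401,c[0]-.5271)),1),'n',ye.sum())
    rel([.5271,-.0401,.165])
E
python3 -m crank '[[[-0.0007,0.0004,0],[0,0,0],0.036],[[0,0,0],[0,0,0],0.036]]'; python3 -c "
from h import *
look('w3')"
```

```text
t: 3.42
eef_pos: [0.5268, -0.0399, 0.1658]
tool_rot: [-0.0, 0.982, -0.187, 0.001]
contact_force: [0.9, 1.4, 1.4]
gripper_width: 0.424
TOP z mm 193.01 n 2092
mark ang -19.4 n 691
t 3.48 pos [ 0.5267 -0.0398  0.1657] psi -21.58 z [ 1.3e-03  2.0e-04 -1.0e+00] F [0.4 1.3 1.7] T [ 0.21 -0.14  0.06] w 0.426 q7 -2.101
shift in tool mm [0.5 0.1 0.7] tilt fix rotvec deg (tool) [-0.04 -0.07  0.  ]
```

```bash
python3 -m crank '[[[0.0003,0.0002,0],[0,0,-8],0.036],[[0,0,0],[0,0,-8],0.036],[[0,0,0],[0,0,-8],0.036],[[0,0,0],[0,0,0],0.036]]'; python3 -c "
from h import *
look('w4')"
```

```text
t: 3.98
eef_pos: [0.5274, -0.0394, 0.1657]
tool_rot: [-0.001, 1.0, 0.021, 0.001]
contact_force: [1.8, 3.1, 2.6]
gripper_width: 0.421
TOP z mm 193.35 n 2093
mark ang 0.2 n 685
t 4.03 pos [ 0.5272 -0.0394  0.1657] psi 2.33 z [ 0.0017  0.0012 -1.    ] F [3.  4.7 1.3] T [ 0.79 -0.36 -0.06] w 0.422 q7 -1.72
shift in tool mm [-0.2  0.7  0.7] tilt fix rotvec deg (tool) [-0.06 -0.1  -0.  ]
```

```bash
python3 -m crank '[[[0.0003,-0.0005,0],[0,0,-8],0.0365],[[0,0,0],[0,0,-8],0.0365],[[0,0,0],[0,0,-8],0.0365],[[0,0,0],[0,0,0],0.0365]]'; python3 -c "
from h import *
look('w5')"
```

```text
t: 4.53
eef_pos: [0.5266, -0.0395, 0.1653]
tool_rot: [-0.0, 0.974, 0.227, -0.0]
contact_force: [0.2, 3.5, 1.6]
gripper_width: 0.431
TOP z mm 193.82 n 2120
mark ang 23.2 n 686
t 4.58 pos [ 0.5263 -0.0396  0.1651] psi 26.19 z [-8.e-04  3.e-04 -1.e+00] F [-0.4  2.7  1.8] T [ 0.7  -0.06 -0.06] w 0.424 q7 -1.342
shift in tool mm [0.5 0.8 0.1] tilt fix rotvec deg (tool) [-0.03  0.03 -0.  ]
```

```bash
python3 -m crank '[[[0,0,0],[0,0,-8],0.0365],[[0,0,0],[0,0,-8],0.0365],[[0,0,0],[0,0,0],0.0365]]'; python3 -c "
from h import *
look('w6')"
```

```text
t: 4.95
eef_pos: [0.5253, -0.0407, 0.1643]
tool_rot: [-0.0, 0.933, 0.36, -0.002]
contact_force: [-0.9, 0.7, -1.5]
gripper_width: 0.429
TOP z mm 186.35 n 2015
mark ang 39.5 n 647
t 5.0 pos [ 0.5253 -0.0406  0.1644] psi 42.09 z [-3.1e-03 -8.0e-04 -1.0e+00] F [-2.9  0.5 -1. ] T [ 0.15  0.4  -0.04] w 0.427 q7 -1.09
shift in tool mm [ 1.7  0.8 -0.7] tilt fix rotvec deg (tool) [-0.09  0.16 -0.  ]
```

```bash
python3 -m crank '[[[0,0,0],[0,0,-8],0.0365],[[0,0,0],[0,0,0],0.0365]]'; python3 -c "
from h import *
look('w7')"
```

```text
t: 5.25
eef_pos: [0.5258, -0.0405, 0.1647]
tool_rot: [-0.0, 0.906, 0.424, -0.001]
contact_force: [-2.3, 0.7, -0.8]
gripper_width: 0.428
TOP z mm 186.56 n 2006
mark ang 46.9 n 640
t 5.3 pos [ 0.5259 -0.0404  0.1647] psi 50.08 z [-1.8e-03 -6.0e-04 -1.0e+00] F [-2.8 -0.5 -1.5] T [0.12 0.51 0.03] w 0.425 q7 -0.964
shift in tool mm [ 1.   0.7 -0.3] tilt fix rotvec deg (tool) [-0.06  0.09  0.  ]
```

The bolt dropped about 7.5 mm, from top 193.8 to 186.4 mm, at roughly 43–59° backward. The mark is now at 46.9°. Next I'll turn it forward, following it down gently.

```bash
python3 -m crank '[[[0,0,0.001],[0,0,10],0.0365],[[0,0,0.001],[0,0,10],0.0365],[[0,0,0.001],[0,0,10],0.0365],[[0,0,0],[0,0,10],0.0365],[[0,0,0],[0,0,0],0.0365]]'; python3 -c "
from h import *
look('w8')"
```

```text
t: 5.92
eef_pos: [0.5266, -0.0394, 0.1625]
tool_rot: [0.0, 0.996, 0.089, -0.0]
contact_force: [-2.4, 2.7, 1.6]
gripper_width: 0.428
TOP z mm 185.79 n 2016
mark ang 18.1 n 649
t 5.97 pos [ 0.5267 -0.0394  0.1625] psi 10.39 z [ 2.e-04 -0.e+00 -1.e+00] F [-3.1  4.6  1.9] T [0.57 0.5  0.1 ] w 0.429 q7 -1.594
shift in tool mm [ 0.3  0.8 -2.5] tilt fix rotvec deg (tool) [ 0.   -0.01 -0.  ]
```

```bash
python3 -m crank '[[[0,-0.0003,0.0005],[0,0,10],0.0365],[[0,0,0.0005],[0,0,10],0.0365],[[0,0,0],[0,0,10],0.0365],[[0,0,0],[0,0,10],0.0365],[[0,0,0],[0,0,10],0.0365],[[0,0,0],[0,0,4],0.0365],[[0,0,0],[0,0,0],0.0365]]'; python3 -c "
from h import *
look('w9')"
```

```text
t: 6.85
eef_pos: [0.5272, -0.0391, 0.1613]
tool_rot: [-0.0, 0.929, -0.371, 0.0]
contact_force: [0.3, 2.1, -0.5]
gripper_width: 0.431
TOP z mm 184.66 n 1991
mark ang -36.3 n 646
t 6.9 pos [ 0.5273 -0.0393  0.1613] psi -43.47 z [ 1.2e-03  2.0e-04 -1.0e+00] F [ 0.6  2.3 -0.5] T [0.65 0.01 0.03] w 0.426 q7 -2.45
shift in tool mm [ 0.5  0.7 -3.7] tilt fix rotvec deg (tool) [-0.05 -0.04  0.  ]
```

```bash
python3 -m crank '[[[0,0,0],[0,0,0],0.07],[[0,0,0],[0,0,0],0.07],[[0,0,0],[0,0,0],0.07]]'; python3 -c "
from h import *
look('w10')"
```

```text
t: 7.28
eef_pos: [0.5268, -0.0401, 0.1612]
tool_rot: [0.0, 0.928, -0.372, 0.0]
contact_force: [-0.2, 0.8, 0.2]
gripper_width: 0.816
TOP z mm 184.66 n 1989
mark ang -36.5 n 634
t 7.33 pos [ 0.5268 -0.04    0.1612] psi -43.61 z [ 2.e-04 -2.e-04 -1.e+00] F [-0.2 -0.5 -0.1] T [ 0.02 -0.03  0.  ] w 0.821 q7 -2.452
shift in tool mm [ 0.3 -0.1 -3.8] tilt fix rotvec deg (tool) [ 0.   -0.02 -0.  ]
```

```bash
python3 -m crank '[[[0,0,0],[0,0,-10],0.07],[[0,0,0],[0,0,-10],0.07],[[0,0,0],[0,0,-10],0.07],[[0,0,0],[0,0,-10],0.07],[[0,0,0],[0,0,-10],0.07],[[0,0,0],[0,0,-10],0.07],[[0,0,0],[0,0,-10],0.07],[[0,0,0],[0,0,-10],0.07],[[0,0,0],[0,0,-10],0.07],[[0,0,0],[0,0,-10],0.07]]' && python3 -m crank '[[[0,0,0],[0,0,-10],0.07],[[0,0,0],[0,0,-10],0.07],[[0,0,0],[0,0,-10],0.07],[[0,0,0],[0,0,-10],0.07],[[0,0,0],[0,0,-10],0.07],[[0,0,0],[0,0,-10],0.07],[[0,0,0],[0,0,-10],0.07],[[0,0,0],[0,0,-10],0.07],[[0,0,0],[0,0,-10],0.07],[[0,0,0],[0,0,-10],0.07]]'; python3 -c "
from h import *
look('w11')"
```

```text
t: 8.57
eef_pos: [0.5267, -0.0398, 0.1612]
tool_rot: [0.0, 0.88, 0.475, 0.0]
contact_force: [-0.2, 0.1, -0.4]
gripper_width: 0.819
t: 9.82
eef_pos: [0.5267, -0.04, 0.1612]
tool_rot: [0.0, 0.202, 0.979, -0.0]
contact_force: [-1.1, 0.4, 0.1]
gripper_width: 0.817
TOP z mm 184.61 n 2003
mark ang -35.4 n 466
t 9.88 pos [ 0.5267 -0.0401  0.161 ] psi 157.08 z [-2.e-04 -2.e-04 -1.e+00] F [-0.6 -0.3 -0.3] T [ 0.04 -0.03 -0.04] w 0.823 q7 0.687
shift in tool mm [-0.4  0.2 -4. ] tilt fix rotvec deg (tool) [-0.01 -0.   -0.  ]
```

```bash
python3 -m crank '[[[0,0,0],[0,0,-10],0.07],[[0,0,0],[0,0,-10],0.07],[[0,0,0],[0,0,-10],0.07],[[0,0,0],[0,0,-10],0.07],[[0,0,0],[0,0,-10],0.07],[[0,0,0],[0,0,-10],0.07],[[0,0,0],[0,0,-10],0.07],[[0,0,0],[0,0,-4],0.07],[[-0.0004,0.0003,0.002],[0,0,0],0.045],[[0,0,0],[0,0,0],0.0365]]' && python3 -m crank '[[[0,0,0],[0,0,0],0.0365],[[0,0,0],[0,0,0],0.0365]]'; python3 -c "
from h import *
look('w12')"
```

```text
t: 11.12
eef_pos: [0.5266, -0.0392, 0.159]
tool_rot: [-0.0, -0.425, 0.905, 0.0]
contact_force: [-0.3, -0.5, -0.0]
gripper_width: 0.428
t: 11.38
eef_pos: [0.5268, -0.0391, 0.1593]
tool_rot: [0.0, -0.426, 0.905, -0.0]
contact_force: [-0.2, -0.5, 1.0]
gripper_width: 0.427
TOP z mm 184.59 n 2040
mark ang -35.6 n 539
t 11.43 pos [ 0.5268 -0.0391  0.1593] psi -129.62 z [ 2.e-04 -2.e-04 -1.e+00] F [ 0.2 -0.   0.1] T [ 0.01  0.01 -0.02] w 0.427 q7 1.786
shift in tool mm [ 0.6 -0.9 -5.7] tilt fix rotvec deg (tool) [-0.02 -0.    0.  ]
```

```bash
python3 -m crank '[[[0,0,0.0002],[0,0,10],0.0365],[[0,0,0.0002],[0,0,10],0.0365],[[0,0,0.0002],[0,0,10],0.0365],[[0,0,0.0002],[0,0,10],0.0365],[[0,0,0.0002],[0,0,10],0.0365],[[0,0,0.0002],[0,0,10],0.0365],[[0,0,0.0002],[0,0,10],0.0365],[[0,0,0.0002],[0,0,10],0.0365],[[0,0,0.0002],[0,0,10],0.0365],[[0,0,0],[0,0,0],0.0365]]'; python3 -c "
from h import *
look('w13')"
```

```text
t: 12.68
eef_pos: [0.5268, -0.0389, 0.1576]
tool_rot: [0.0, 0.338, 0.941, -0.0]
contact_force: [0.2, -0.4, -0.2]
gripper_width: 0.423
TOP z mm 182.69 n 2036
mark ang -126.1 n 538
t 12.72 pos [ 0.5267 -0.0389  0.1575] psi 140.62 z [ 2.e-04 -4.e-04 -1.e+00] F [-0.1 -0.  -0. ] T [ 0.04 -0.12 -0.02] w 0.427 q7 0.432
shift in tool mm [-1.  -0.7 -7.5] tilt fix rotvec deg (tool) [-0.01  0.02  0.  ]
```

```bash
python3 -m crank '[[[0,0,0.0002],[0,0,10],0.0365],[[0,0,0.0002],[0,0,10],0.0365],[[0,0,0.0002],[0,0,10],0.0365],[[0,0,0.0002],[0,0,10],0.0365],[[0,0,0.0002],[0,0,10],0.0365],[[0,0,0.0002],[0,0,10],0.0365],[[0,0,0.0002],[0,0,10],0.0365],[[0,0,0.0002],[0,0,10],0.0365],[[0,0,0.0002],[0,0,10],0.0365],[[0,0,0],[0,0,0],0.0365]]'; python3 -c "
from h import *
look('w14',(.16,.2))"
```

```text
t: 13.98
eef_pos: [0.5269, -0.0389, 0.1556]
tool_rot: [0.0, 0.904, 0.428, 0.0]
contact_force: [1.4, -0.0, 0.8]
gripper_width: 0.433
TOP z mm 180.75 n 2029
mark ang 145.1 n 533
t 14.03 pos [ 0.5268 -0.0389  0.1556] psi 50.74 z [ 1.e-04 -1.e-04 -1.e+00] F [0.8 0.2 0.3] T [ 0.06 -0.18  0.02] w 0.427 q7 -0.959
shift in tool mm [-0.7  0.9 -9.4] tilt fix rotvec deg (tool) [ 0.01 -0.    0.  ]
```

```bash
python3 -m crank '[[[0,0,0.0002],[0,0,10],0.0365],[[0,0,0.0002],[0,0,10],0.0365],[[0,0,0.0002],[0,0,10],0.0365],[[0,0,0.0002],[0,0,10],0.0365],[[0,0,0.0002],[0,0,10],0.0365],[[0,0,0.0002],[0,0,10],0.0365],[[0,0,0.0002],[0,0,10],0.0365],[[0,0,0.0002],[0,0,10],0.0365],[[0,0,0.0002],[0,0,10],0.0365],[[0,0,0],[0,0,0],0.0365]]'; python3 -c "
from h import *
look('w15',(.16,.2)); print(np.round(bot.get_obs()['q'],2))"
```

```text
t: 15.28
eef_pos: [0.5267, -0.0389, 0.1538]
tool_rot: [0.0, 0.942, -0.336, -0.0]
contact_force: [1.3, 0.5, -0.3]
gripper_width: 0.428
TOP z mm 178.71 n 2056
mark ang 59.2 n 535
t 15.32 pos [ 0.5267 -0.0389  0.1538] psi -39.21 z [-3.e-04  0.e+00 -1.e+00] F [ 1.6  0.2 -0.5] T [ 0.08 -0.2   0.02] w 0.425 q7 -2.377
shift in tool mm [  1.1   0.7 -11.2] tilt fix rotvec deg (tool) [ 0.01  0.01 -0.  ]
[ 0.1   0.36 -0.17  1.98  0.08  0.81 -2.38]
```

```bash
python3 -m crank '[[[0,0,0.0002],[0,0,6],0.0365],[[0,0,0],[0,0,6],0.0365],[[0,0,0],[0,0,0],0.0365]]'; python3 -c "
from h import *
look('w16',(.16,.2))"
```

```text
t: 15.7
eef_pos: [0.5267, -0.0387, 0.1535]
tool_rot: [-0.0, 0.902, -0.433, -0.0]
contact_force: [1.5, 1.6, -0.3]
gripper_width: 0.429
TOP z mm 178.53 n 2063
mark ang 48.1 n 533
t 15.75 pos [ 0.5267 -0.0388  0.1536] psi -51.27 z [-1.e-04  3.e-04 -1.e+00] F [ 1.5  1.8 -0. ] T [ 0.37 -0.18 -0.04] w 0.425 q7 -2.568
shift in tool mm [  1.3   0.5 -11.4] tilt fix rotvec deg (tool) [-0.01  0.02 -0.  ]
```

```bash
python3 -m crank '[[[0,0,0],[0,0,4],0.0365],[[0,0,0],[0,0,0],0.033],[[0,0,0],[0,0,0],0.03],[[0,0,0],[0,0,0],0.03],[[0,0,0],[0,0,0],0.03],[[0,0,0],[0,0,0],0.03]]' 40; python3 -c "
from h import *
look('w17',(.16,.2)); snap('side','s17')
im=ld('s17')[0][150:220,330:400]
cv2.imwrite('pics/s17z.png',np.hstack([cv2.resize(im,(400,400),interpolation=cv2.INTER_NEAREST)[:,:,::-1],ld('w17')[0][0:400,120:520,::-1]]))"
```

```text
t: 16.5
eef_pos: [0.5267, -0.0386, 0.1536]
tool_rot: [-0.0, 0.885, -0.466, -0.0]
contact_force: [1.0, 4.8, -1.1]
gripper_width: 0.414
TOP z mm 178.34 n 2073
mark ang 43.2 n 537
t 16.55 pos [ 0.5267 -0.0385  0.1536] psi -55.54 z [ 1.e-04  5.e-04 -1.e+00] F [ 0.   5.9 -0.8] T [ 0.97 -0.21  0.07] w 0.41 q7 -2.636
shift in tool mm [  1.5   0.6 -11.4] tilt fix rotvec deg (tool) [-0.02  0.02 -0.  ]
```

View pics/s17z.png

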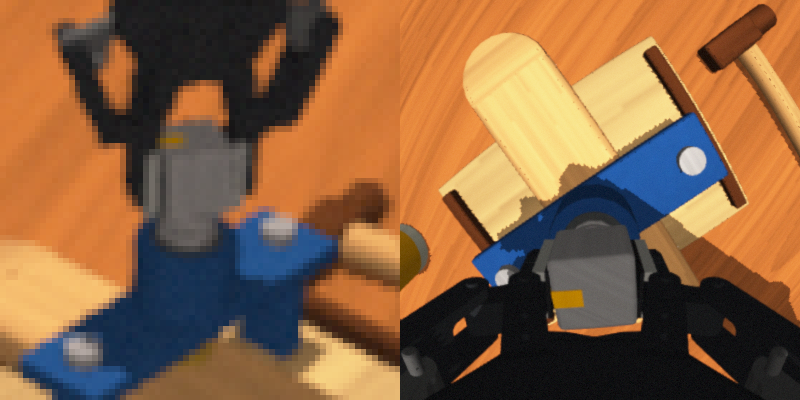

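The grip width reads 35 mm, so the head still sits slightly skewed in the jaws. I'll let them close further.

```bash
python3 -m crank '[[[-0.0003,-0.0003,0],[0,0,0],0.02],[[0,0,0],[0,0,0],0.02],[[0,0,0],[0,0,0],0.02],[[0,0,0],[0,0,0],0.02],[[0,0,0],[0,0,0],0.02]]' 60; python3 -c "
from h import *
look('w18',(.16,.2))
im=ld('w18')[0]; cv2.imwrite('pics/w18z.png',cv2.resize(im[210:340,240:400],(800,600),interpolation=cv2.INTER_NEAREST)[...,::-1])"
```

```text
t: 17.23
eef_pos: [0.5267, -0.0386, 0.1536]
tool_rot: [-0.0, 0.885, -0.466, -0.0]
contact_force: [-0.3, 4.1, 1.2]
gripper_width: 0.405
TOP z mm 178.31 n 2056
mark ang 43.5 n 533
t 17.27 pos [ 0.5267 -0.0385  0.1536] psi -55.59 z [-1.e-04  1.e-04 -1.e+00] F [-1.1  4.5  1.8] T [ 1.03  0.05 -0.01] w 0.404 q7 -2.637
shift in tool mm [  1.5   0.6 -11.4] tilt fix rotvec deg (tool) [ 0.    0.01 -0.  ]
```

View pics/w18z.png

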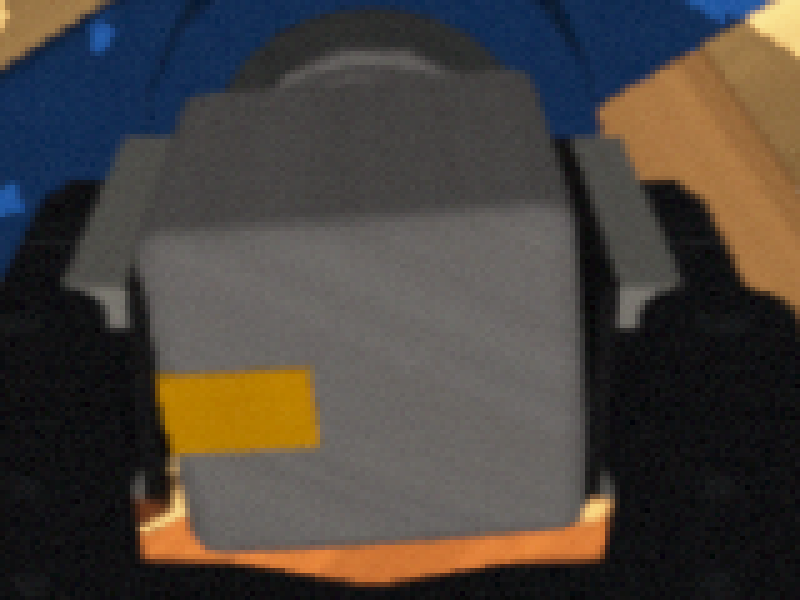

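Run:
```python
from h import *
im,d,E,k=ld('w18')
C=np.array([[140,238],[572,203],[582,522],[200,550]])/[5,600/130]+[239.5,209.5]
q=castw(C,E,k,.1783)[:,:2]; print(q.mean(0))
for i in range(4):
    e=q[(i+1)%4]-q[i]; print('edge',np.linalg.norm(e)*1000, np.degrees(np.arctan2(e[1],e[0]))%90)
```

```text
[ 0.52730516 -0.04054485]
edge 32.21772522397476 40.07293390133847
edge 32.261180014661996 39.14425611659763
edge 31.97109996495054 40.10407288597131
edge 32.27550020969508 39.58252273673163
```

```bash
python3 -m crank '[[[0,0,0],[0,0,0],0.05],[[0,0,0],[0,0,0],0.05],[[0,0,0],[0,0,-5],0.05],[[0,0,0],[0,0,0],0.05]]'; python3 -c "
from h import *
look('w19',(.16,.2))
rel([.5270,-.0396,.153])
"
```

```text
t: 17.77
eef_pos: [0.5267, -0.0394, 0.1535]
tool_rot: [0.0, 0.904, -0.428, 0.0]
contact_force: [0.0, 0.8, 0.7]
gripper_width: 0.586
TOP z mm 178.34 n 2046
mark ang 42.6 n 529
t 17.82 pos [ 0.5267 -0.0393  0.1535] psi -50.73 z [-2.e-04 -5.e-04 -1.e+00] F [-0.3  0.3  0.5] T [ 0.04 -0.01 -0.05] w 0.587 q7 -2.559
shift in tool mm [  0.9   0.2 -11.5] tilt fix rotvec deg (tool) [ 0.03 -0.01  0.  ]
t 17.82 pos [ 0.5267 -0.0393  0.1535] psi -50.73 z [-2.e-04 -5.e-04 -1.e+00] F [-0.3  0.3  0.5] T [ 0.04 -0.01 -0.05] w 0.587 q7 -2.559
shift in tool mm [ 0.4 -0.1  0.5] tilt fix rotvec deg (tool) [ 0.03 -0.01  0.  ]
```

```bash
python3 -m crank '[[[0.0003,-0.0005,0],[0,0,0],0.04],[[0,0,0],[0,0,0],0.03],[[0,0,0],[0,0,0],0.02],[[0,0,0],[0,0,0],0.02],[[0,0,0],[0,0,0],0.02]]' 60; python3 -c "
from h import *
look('w20',(.16,.2))
"
```

```text
t: 18.45
eef_pos: [0.5271, -0.0389, 0.1537]
tool_rot: [0.0, 0.904, -0.427, -0.0]
contact_force: [-2.7, -3.0, 3.3]
gripper_width: 0.392
TOP z mm 178.15 n 2033
mark ang 43.7 n 542
t 18.5 pos [ 0.5272 -0.0389  0.1536] psi -50.62 z [-3.e-04 -4.e-04 -1.e+00] F [-2.2 -2.8  4.4] T [-0.46  0.55 -0.02] w 0.392 q7 -2.558
shift in tool mm [  0.9   0.8 -11.4] tilt fix rotvec deg (tool) [ 0.03 -0.01  0.  ]
```

```bash
python3 -m crank '[[[0,0,0.0001],[0,0,4],0.02],[[0,0,0.0001],[0,0,3],0.02],[[0,0,0],[0,0,0],0.02],[[0,0,0],[0,0,0],0.02],[[0,0,0],[0,0,0],0.02],[[0,0,0],[0,0,0],0.02]]'; python3 -c "
from h import *
look('w21',(.16,.2)); snap('side','s21'); snap('scene','c21')
im=ld('w21')[0]; cv2.imwrite('pics/w21z.png',np.vstack([np.hstack([ld('s21')[0][130:330,220:480],ld('c21')[0][140:340,190:450]])[...,::-1],cv2.resize(im[180:380,190:450],(520,400))[...,::-1]]))"
```

```text
t: 19.25
eef_pos: [0.5271, -0.0389, 0.1535]
tool_rot: [0.0, 0.876, -0.482, -0.0]
contact_force: [-3.9, -2.7, 5.3]
gripper_width: 0.387
TOP z mm 178.03 n 2034
mark ang 37.5 n 552
t 19.3 pos [ 0.5271 -0.0389  0.1535] psi -57.61 z [-4.e-04 -3.e-04 -1.e+00] F [-3.7 -2.   5.5] T [-0.43  0.66 -0.  ] w 0.387 q7 -2.669
shift in tool mm [  1.    0.7 -11.5] tilt fix rotvec deg (tool) [ 0.03 -0.01  0.  ]
```

View pics/w21z.png

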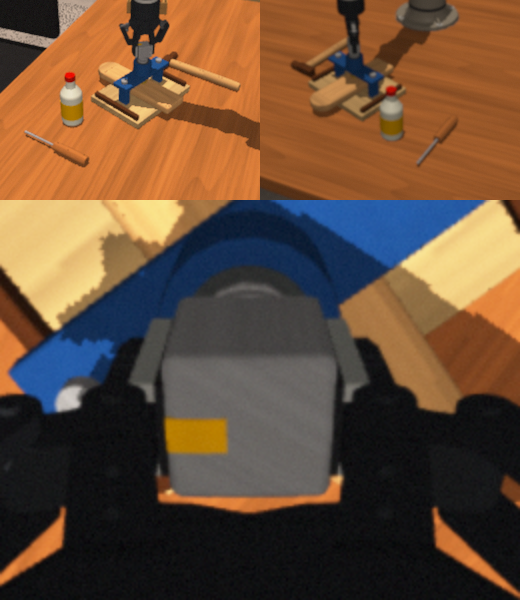

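The head is held flush in the pads, with its top at 178.0 mm. That is 8.4 mm below its height after the drop and 15.8 mm below the pre-drop high. In the side and scene views the bottle, mallet and gouge look unmoved. I'll check that it's still and hand in.

```bash
python3 -m crank '[[[0,0,0],[0,0,0],0.02],[[0,0,0],[0,0,0],0.02]]'; python3 -c "
from h import *
look('w22',(.16,.2)); print(np.abs(bot.get_obs()['joint_vel']).max()); bot.hand_in()"
```

```text
t: 19.65
eef_pos: [0.5272, -0.0389, 0.1535]
tool_rot: [0.0, 0.876, -0.482, -0.0]
contact_force: [-3.7, -2.2, 4.5]
gripper_width: 0.389
TOP z mm 177.98 n 2049
mark ang 37.7 n 555
t 19.7 pos [ 0.5271 -0.0389  0.1535] psi -57.61 z [-4.e-04 -4.e-04 -1.e+00] F [-2.8 -2.7  5.1] T [-0.4   0.62 -0.01] w 0.388 q7 -2.669
shift in tool mm [  1.    0.7 -11.5] tilt fix rotvec deg (tool) [ 0.03 -0.01  0.  ]
0.0013465897468222007
the job is handed in; nothing more can be done
```

The bolt is started in the thread and the gripper is still holding its head; I handed the job in at 19.7 s.

- **Backward:** I turned the bolt counter-clockwise in a loose straddle. The head climbed to 193.8 mm, then dropped about 7.5 mm somewhere between 43° and 59° backward. I had already queued one more 8° step, so it went on about 7° past that, to roughly 66° in total.
- **Forward:** I turned it clockwise with one regrip, then closed with 60 N. My first closing left the head about 5° skewed in the jaws, so I opened, lined up, gripped again and turned the last few degrees.
- **Last checks:** The head top was at 178.0 mm, about 8.4 mm below its height after the drop and 15.8 mm below the pre-drop high. It was not moving, and contact forces were about 6 N. In the side and scene pictures the bottle, mallet and gouge looked unmoved; I did not measure them.
- **Uncertainty:** The forward turn was about 369° from the furthest backward point, or roughly 345° to 362° from the drop, because the exact drop angle is only known to about 16°. The angle from the yellow mark and the angle from the head's edges differed by about 2° to 4°.

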